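# Latch the slack dust box door

## Task

Two grey dust-extraction boxes stand on the leather bench, each with a gasketed door on top held by a T-handle compression latch. One door has been left slack: it stands proud of its gasket and its T-handle lies across the box. Turn that T-handle clockwise (seen from above) about a quarter turn, fully home, so that the door is drawn tight on its gasket, let go of it, and leave the other box's latch, already tight, as it is.

Things in the scene. Friction and masses are not known exactly. Their poses are not given: they have to be found in the camera images.
- slack_grip (a point): Centre of the black T-handle bar of the slack door, on its turning axis: bar 90 mm long (this point's y), 16 wide (x), 24 high, on an 18 mm steel stem; z is up the axis, tilted at most 0.08 rad. 46 mm above the door's upper face, with a 44 mm washer 4 mm thick at the stem's foot; about 158 mm above the bench when slack, 149 when tight (sinks 7.4 mm per rad). Free space all round.
- slack_latch (a joint): Turn of the slack door's T-handle, rad: 0 = bar straight across the box (slack), 1.57 = hard stop, bar in line with the box from front to hinge (door tight). Grows clockwise seen from above. Starts between 0.1 and 0.35. Needs about 0.08 to 0.15 N m; it stays where it is left.
- slack_door (a joint): Opening of the slack door, rad: 0 = tight, 0.08 = slack, front edge 16 mm proud. It is 0.08 - 0.051 x slack_latch (cam). Grey steel box fixed to the bench, 200 mm long, 160 wide, door top 103 high when tight, turned up to 0.45 rad from square; hinge on the side away from the robot, 145 mm behind the handle, which is on the centre line near the front edge.
- sealed_latch (a joint): Turn of the other box's T-handle, same make and meaning: starts at 1.5 to 1.57 (tight, bar in line with its box) and is to stay so. The two boxes may change places left and right.

How it is judged (in metres and radians):
At the end, for the whole second after the job is handed in: The slack door's T-handle is turned to within about 0.19 rad (11 degrees) of its stop and at rest, its door is down within 0.015 rad (3 mm at the front edge) of tight, and the other latch still stands above 1.35 rad (value of joint slack_latch above 1.38 rad and value of joint slack_door below 0.015 rad and value of joint sealed_latch above 1.35 rad and velocity of joint slack_latch between -0.05 and 0.05 rad/s); the robot touches nothing.
It fails at once if the other box's latch, already tight, is turned loose by more than about 10 degrees (value of joint sealed_latch below 1.3 rad).
It also fails if it takes over 32 s, if anything falls off the work surface, if the arm or the gripper's body presses on something with over 40 N, if the wrist force passes 120 N, or if a joint passes its speed limit or range.

## Robot

A 6-joint arm with a two-finger parallel gripper is mounted at the origin on the work surface. World frame = base frame: x ahead of the robot, y to its left, z up, the work surface at z = 0. Lengths are in mm, angles in rad, forces in N, time in s.
With the tool pointing down it reaches from about 350 to 775 mm from the base axis. Payload 7.3 kg.
Tool frame: the origin (TCP) lies between the finger pads; the fingertips stand 25 mm ahead of it and the grasp point (between the pads) lies 6 mm ahead of it; z points along the fingers, y is the line along which they close (so a half turn about z gives the same grasp; the last joint's range is limited). The gripper opens to 92 mm and grips with 3 to 60 N. Pads are 19 mm wide; open, the fingers measure 130 mm over their backs; the gripper's body (75 mm by 190 mm) begins 47 mm behind the grasp point.
Start: joints at [-1.427, 0.342, 1.524, -0, 1.275, -0.146], TCP at [150.046, -503.119, 251.741] pointing down, gripper open.
Joint ranges: [-2.53, 2.53], [-0.77, 2.02], [0.04, 2.7], [-1, 4.14], [0.28, 2.66], [-3.11, 3.11]. Speed limits (rad/s): [2.57, 2.57, 3.14, 3.14, 3.14, 3.14].

## Interface

Orientations are given as [roll, pitch, yaw] about the fixed x, y, z axes, in that order (R = Rz(yaw) Ry(pitch) Rx(roll)).
In Python, from plant import bot gives the robot as it stands.
- The arm moves only by the tool play_rows, never from a script. Its argument "commands" is a list of rows, each an object of numbers: "x", "y", "z": the shift along the tool's x, y, z in m; "twist": the turn about the tool's z in degrees. In form: [{"x": .., "y": .., "z": .., "twist": ..}, ...]. A call has exactly 8 rows; each row is the pose to reach, as a shift and turn from the pose commanded when the call began, along the tool's axes at that moment; what a row does not reach only later rows make up. A row lasts 1/10 s, in which the tool goes at most 50 mm and 8.59 degrees, less where a joint would pass 70% of its speed; a pose out of reach is approached as far as the arm can. A call with a gripper value outside its range is refused whole. "jaw" is the closure, from 0 (fully open) to 1 (shut), set as the call begins (left out, the last holds). The fingers move at their own pace and stop on an object; the grip force is fixed at half the most. Time passes only in rows, so rows that repeat a pose let the fingers close, or fill a call up. It gives the time, the measured TCP pose, the force, the opening and the grip force at its end, in the units of the state.
- bot.get_obs(): the state, without advancing time (a new reading comes with each control period).
- bot.capture(name): name is "side" or "top"; returns a dict with "pixels" (400x640x3 uint8, red, green, blue), "fx", "fy", "cx", "cy" (pixels), "eye" and "rotation" of the camera in the world. Camera axes: x right, y down, z forward; pixel columns grow to the right and rows downward; lengths in mm; the calibration is good to about 2 mm. A picture is of the moment at which its call begins. There is no depth.
- bot.close_job(): hands the job in; it is judged then, once.
The state is a dict: "time": time; "joint_positions": joint angles; "dq": joint speeds; "tau": joint torques, N m; "tool_pos": TCP position; "tcp_rot": TCP orientation; "contact_force": force on the tool from outside, world axes, zero at the start; "moment": the same for the moment, N m; "grip_width": finger opening in mm; "finger_force": force on a finger pad.
Only numpy, scipy, OpenCV 4.12 (cv2) and the standard library are available. Lean on these libraries where they do the work, as an engineer would, in place of code of your own. Each camera call takes 0.05 s, during which the arm holds its last target. There are 200 camera calls.

## Working session

There is one attempt and no reset: what is moved stays moved. The work goes in short steps, Python scripts to look and compute and a tool call to move; the robot and the scene stay as the last step left them, time stands still between calls to the robot, and variables do not carry over. Pictures are saved under pics/ and viewed, at most 10 in all, crops included, and the job is handed in when it is done.

Besides the shell and the picture viewer there is one more tool, called after ">>>" as name(argument=value, ...), one argument or row to a line, values as JSON. play_rows: Moves the arm, as the interface text tells. Its arguments: {"type":"object","properties":{"commands":{"type":"array"},"jaw":{"type":"number"}},"required":["commands"]}

```bash
mkdir -p pics
python3 - <<'E'
from plant import bot
import cv2
for n in("side","top"):
    c=bot.capture(n); cv2.imwrite(f"pics/{n}0.png",c["pixels"][:,:,::-1])
    print(n,c["fx"],c["fy"],c["cx"],c["cy"],c["eye"],c["rotation"])
o=bot.get_obs(); print(o)
E
```

```text
side 376.32739938527436 376.32739938527436 320.7275062484887 198.0796297240174 [ 513.76538439 -632.15415279  676.48009677] [-2.25584627 -0.02063161 -0.14042286]
top 441.6862208607514 441.6862208607514 321.3745826392516 203.65084075900563 [ 569.79074805    9.95812363 1173.52821088] [-3.06801933 -0.00764474 -1.57386339]
{'time': 0.1, 'joint_positions': array([-1.42702954e+00,  3.42647663e-01,  1.52490980e+00,  1.97332965e-05,
        1.27540237e+00, -1.45959450e-01]), 'dq': array([-0.00052946, -0.00128413, -0.00180361,  0.00098156,  0.0019215 ,
       -0.00049081]), 'tau': array([ 2.36077285e-03, -4.32000947e+01, -2.44695389e+01,  7.19437050e-02,
        5.26010105e-02, -6.09700442e-05]), 'tool_pos': array([ 149.98734585, -502.78085194,  251.12131336]), 'tcp_rot': array([-3.14024276e+00, -2.17514367e-04,  2.89720337e-01]), 'contact_force': array([-0.60293936,  0.02089783,  0.09839069]), 'moment': array([ 0.00072836,  0.02976182, -0.02633131]), 'finger_force': 0.0, 'grip_width': 92.15108146791913}
```

View pics/top0.png

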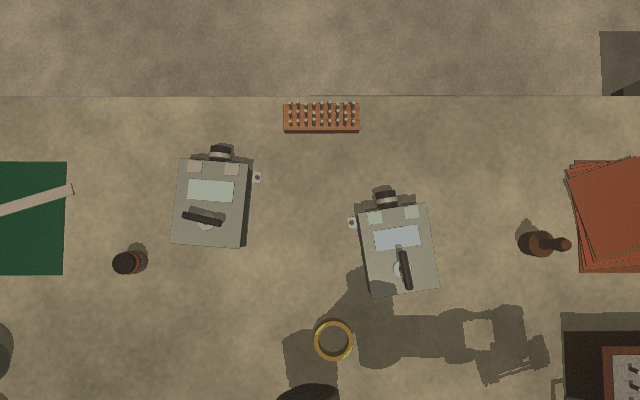

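View pics/side0.png

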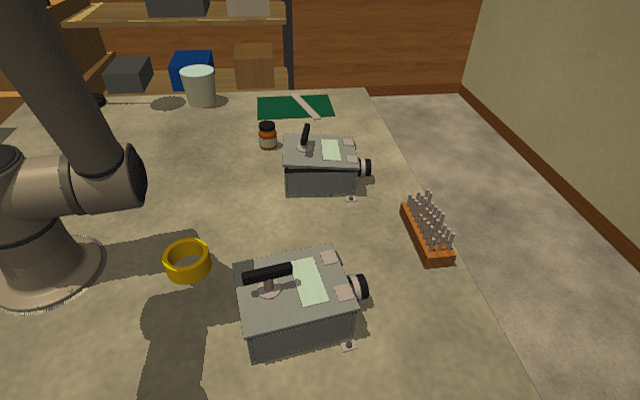

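The slack box is the left one: in the top view its bar is near (203,218), lying across the box. The right box's bar, near (405,270), is in line with its box. I'll enlarge the slack bar.

```bash
python3 - <<'E'
import cv2
a=cv2.imread("pics/top0.png")[140:260,155:275]; b=cv2.imread("pics/side0.png")[110:210,270:380]
a=cv2.resize(a,(600,600),interpolation=cv2.INTER_CUBIC); cv2.imwrite("pics/topc.png",a)
E
cat > h.py <<'E'
import numpy as np
from scipy.spatial.transform import Rotation as R
def cam(c):
    return R.from_euler("xyz",c["rotation"]).as_matrix()
def ray(c,u,v,z):
    d=cam(c)@np.array([(u-c["cx"])/c["fx"],(v-c["cy"])/c["fy"],1]); e=np.array(c["eye"])
    return e+d*(z-e[2])/d[2]
def proj(c,p):
    q=cam(c).T@(np.array(p)-c["eye"]); return c["fx"]*q[0]/q[2]+c["cx"],c["fy"]*q[1]/q[2]+c["cy"]
E
```

```text
(no output)
```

View pics/topc.png

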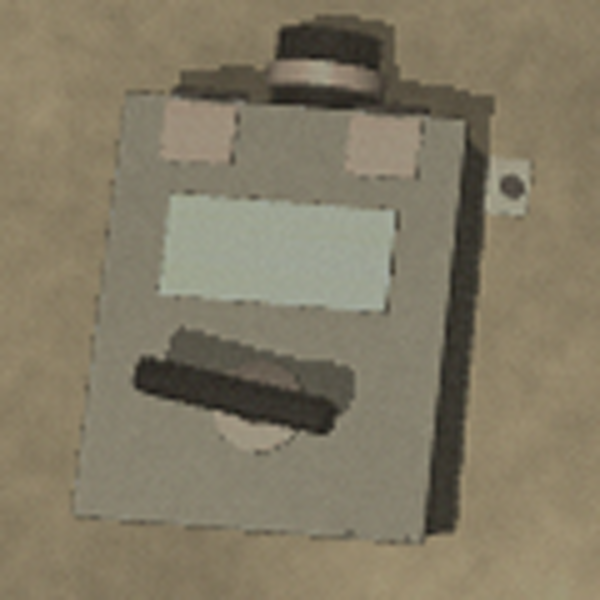

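```bash
python3 - <<'E'
from plant import bot
import numpy as np
from h import *
c=bot.capture("top"); s=bot.capture("side")
f=lambda u,v,z: ray(c,155+u/5,140+v/5,z)
L=f(135,374,168);Rr=f(338,413,168);m=(L+Rr)/2
print(L,Rr,m,np.linalg.norm(L-Rr),"bar ang",np.arctan2(*(L-Rr)[1::-1]))
c4=[f(125,92,105),f(465,120,105),f(425,543,119),f(75,517,119)]
print(c4)
for a,b in((0,1),(3,2),(3,0),(2,1)):
    d=c4[b]-c4[a]; print(np.degrees(np.arctan2(d[1],d[0])),np.linalg.norm(d))
print("side proj",proj(s,m),proj(s,L),proj(s,Rr))
E
python3 - <<'E'
import cv2
b=cv2.imread("pics/side0.png")[110:210,270:380]
cv2.imwrite("pics/sidec.png",cv2.resize(b,(660,600),interpolation=cv2.INTER_CUBIC))
E
```

```text
[619.26443243 318.93974265 168.        ] [601.28065241 226.57126302 168.        ] [610.27254242 272.75550284 168.        ] 94.10288185108655 bar ang 1.378505862008366
[array([760.02029728, 345.92620522, 105.        ]), array([745.93797945, 180.20596086, 105.        ]), array([541.02805475, 195.0849821 , 119.        ]), array([553.84864421, 361.03086346, 119.        ])]
-94.85712319996145 166.31750078279302
-94.41776195088002 166.44038889167777
-4.190148097944209 207.1977346118596
-4.1531006581290395 205.92586655298854
side proj (np.float64(305.47017396181116), np.float64(131.19322917638934)) (np.float64(306.8576352027711), np.float64(122.9655650927843)) (np.float64(303.9805436896168), np.float64(140.0267570087806))
```

View pics/sidec.png

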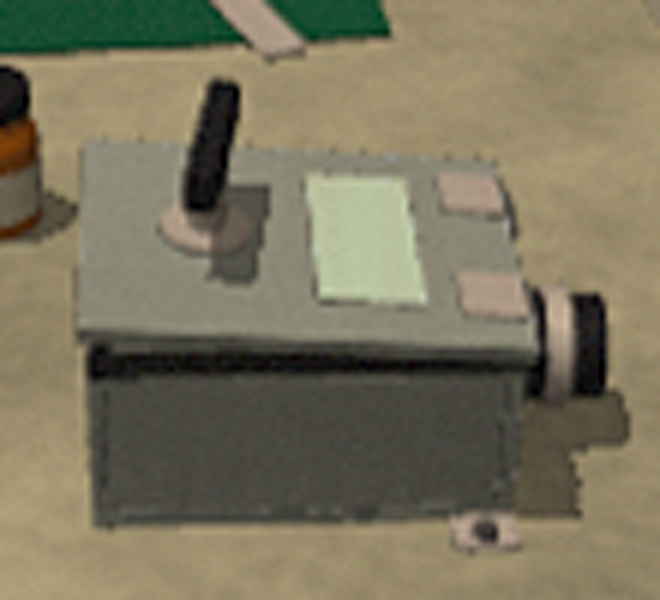

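In the side crop the slack door's bar top centre is near (213,130). That matches the top-view estimate projected there, so the axis is at about (610, 273), the bar lies at 79° and the box is turned about −4.5°. I'll move above it now.

>>> play_rows(
  commands=[
    {"x": 0.025,"y": -0.023,"z": 0,"twist": 0},
    {"x": 0.058,"y": -0.0535,"z": 0,"twist": 0},
    {"x": 0.092,"y": -0.085,"z": 0,"twist": 0},
    {"x": 0.126,"y": -0.1165,"z": 0,"twist": 0},
    {"x": 0.16,"y": -0.148,"z": 0,"twist": 0},
    {"x": 0.194,"y": -0.179,"z": 0,"twist": 0},
    {"x": 0.228,"y": -0.2105,"z": 0,"twist": 0},
    {"x": 0.262,"y": -0.242,"z": 0,"twist": 0},
  ],
  jaw=0,
)

```text
time: 1.0
tool_pos: [332.5, -194.6, 251.8]
tcp_rot: [3.141, -0.0, 0.289]
contact_force: [0.1, -1.6, -0.8]
grip_width: 91.9
finger_force: 0.0
```

>>> play_rows(
  commands=[
    {"x": 0.034,"y": -0.0315,"z": 0,"twist": 0},
    {"x": 0.068,"y": -0.063,"z": 0,"twist": 0},
    {"x": 0.102,"y": -0.0945,"z": 0,"twist": 0},
    {"x": 0.136,"y": -0.126,"z": 0,"twist": 0},
    {"x": 0.17,"y": -0.1575,"z": 0,"twist": 0},
    {"x": 0.204,"y": -0.189,"z": 0,"twist": 0},
    {"x": 0.238,"y": -0.22,"z": 0,"twist": 0},
    {"x": 0.26,"y": -0.24,"z": 0,"twist": 0},
  ],
)

```text
time: 1.8
tool_pos: [513.4, 110.7, 251.4]
tcp_rot: [-3.141, -0.0, 0.292]
contact_force: [0.5, -0.4, 0.2]
grip_width: 92.0
finger_force: 0.0
```

>>> play_rows(
  commands=[
    {"x": 0.025,"y": -0.023,"z": 0,"twist": -8},
    {"x": 0.055,"y": -0.05,"z": 0,"twist": -16},
    {"x": 0.085,"y": -0.078,"z": 0,"twist": -24},
    {"x": 0.11,"y": -0.102,"z": 0,"twist": -32},
    {"x": 0.13,"y": -0.12,"z": 0,"twist": -40},
    {"x": 0.141,"y": -0.13,"z": 0,"twist": -48},
    {"x": 0.141,"y": -0.13,"z": 0,"twist": -56},
    {"x": 0.141,"y": -0.13,"z": 0,"twist": -62.4},
  ],
)

```text
time: 2.6
tool_pos: [610.4, 273.5, 250.7]
tcp_rot: [-3.14, 0.001, 1.385]
contact_force: [-0.2, -0.5, 0.4]
grip_width: 91.9
finger_force: 0.0
```

Run:
```python
from plant import bot
import cv2
o=bot.get_obs(); print(o["time"],o["tool_pos"],o["tcp_rot"],o["joint_positions"],o["contact_force"])
c=bot.capture("side"); cv2.imwrite("pics/s1.png",cv2.resize(c["pixels"][60:220,220:420,::-1],(750,600),interpolation=cv2.INTER_CUBIC))
```

```text
2.6 [610.42629835 273.4552296  250.68294801] [-3.14040656e+00  7.91013277e-04  1.38522631e+00] [ 3.06757230e-01  6.18715677e-01  1.07178622e+00 -1.37386486e-04
  1.45250988e+00  4.92344028e-01] [-0.22722774 -0.49877697  0.44290911]
```

View pics/s1.png

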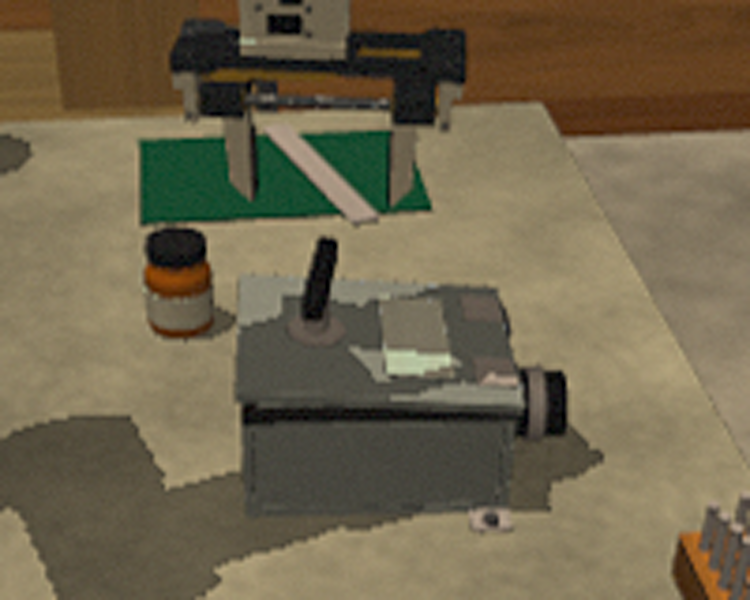

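The open fingertips, at about (255,200) and (390,205), straddle the bar at (320,280). Next I descend 87 mm and close.

>>> play_rows(
  commands=[
    {"x": 0,"y": 0,"z": 0.01,"twist": 0},
    {"x": 0,"y": 0,"z": 0.025,"twist": 0},
    {"x": 0,"y": 0,"z": 0.042,"twist": 0},
    {"x": 0,"y": 0,"z": 0.058,"twist": 0},
    {"x": 0,"y": 0,"z": 0.072,"twist": 0},
    {"x": 0,"y": 0,"z": 0.082,"twist": 0},
    {"x": 0,"y": 0,"z": 0.087,"twist": 0},
    {"x": 0,"y": 0,"z": 0.087,"twist": 0},
  ],
)

```text
time: 3.45
tool_pos: [610.2, 272.7, 163.8]
tcp_rot: [-3.14, 0.001, 1.378]
contact_force: [-0.1, -0.0, 1.0]
grip_width: 92.1
finger_force: 0.0
```

>>> play_rows(
  commands=[
    {"x": 0,"y": 0,"z": 0,"twist": 0},
    {"x": 0,"y": 0,"z": 0,"twist": 0},
    {"x": 0,"y": 0,"z": 0,"twist": 0},
    {"x": 0,"y": 0,"z": 0,"twist": 0},
    {"x": 0,"y": 0,"z": 0,"twist": 0},
    {"x": 0,"y": 0,"z": 0,"twist": 0},
    {"x": 0,"y": 0,"z": 0,"twist": 0},
    {"x": 0,"y": 0,"z": 0,"twist": 0},
  ],
  jaw=0.7,
)

```text
time: 4.25
tool_pos: [610.5, 272.8, 164.7]
tcp_rot: [3.142, 0.0, 1.379]
contact_force: [-0.3, -0.5, 0.8]
grip_width: 32.2
finger_force: 0.0
```

>>> play_rows(
  commands=[
    {"x": 0,"y": 0,"z": 0,"twist": 0},
    {"x": 0,"y": 0,"z": 0,"twist": 0},
    {"x": 0,"y": 0,"z": 0,"twist": 0},
    {"x": 0,"y": 0,"z": 0,"twist": 0},
    {"x": 0,"y": 0,"z": 0,"twist": 0},
    {"x": 0,"y": 0,"z": 0,"twist": 0},
    {"x": 0,"y": 0,"z": 0,"twist": 0},
    {"x": 0,"y": 0,"z": 0,"twist": 0},
  ],
  jaw=1,
)

```text
time: 5.05
tool_pos: [608.1, 273.3, 164.4]
tcp_rot: [-3.136, 0.001, 1.379]
contact_force: [-6.8, 0.7, 4.1]
grip_width: 17.6
finger_force: 30.1
```

The bar is gripped at 17.6 mm opening, and sits about 3 mm nearer in x than I estimated. I'll turn clockwise in stages, following it down and slightly toward the front.

>>> play_rows(
  commands=[
    {"x": 0,"y": -0.002,"z": 0.0005,"twist": 4},
    {"x": 0,"y": -0.003,"z": 0.001,"twist": 9},
    {"x": 0,"y": -0.0033,"z": 0.0016,"twist": 14},
    {"x": 0,"y": -0.0036,"z": 0.0022,"twist": 19},
    {"x": -0.0003,"y": -0.0039,"z": 0.0027,"twist": 24},
    {"x": -0.0005,"y": -0.0042,"z": 0.0033,"twist": 30},
    {"x": -0.0007,"y": -0.0045,"z": 0.0039,"twist": 36},
    {"x": -0.0007,"y": -0.0047,"z": 0.0045,"twist": 42},
  ],
)

```text
time: 5.85
tool_pos: [604.5, 274.3, 159.3]
tcp_rot: [-3.139, 0.002, 0.642]
contact_force: [-3.4, 4.8, -3.3]
grip_width: 16.8
finger_force: 29.7
```

>>> play_rows(
  commands=[
    {"x": -0.0002,"y": -0.0003,"z": 0.0006,"twist": 6},
    {"x": -0.0004,"y": -0.0006,"z": 0.0012,"twist": 12},
    {"x": -0.0006,"y": -0.0009,"z": 0.0018,"twist": 18},
    {"x": -0.0008,"y": -0.0012,"z": 0.0024,"twist": 24},
    {"x": -0.001,"y": -0.0015,"z": 0.003,"twist": 30},
    {"x": -0.0012,"y": -0.0018,"z": 0.0036,"twist": 35},
    {"x": -0.0014,"y": -0.002,"z": 0.0041,"twist": 39},
    {"x": -0.0015,"y": -0.0021,"z": 0.0045,"twist": 42},
  ],
)

```text
time: 6.65
tool_pos: [602.2, 275.9, 154.0]
tcp_rot: [-3.139, 0.003, -0.089]
contact_force: [0.4, 8.7, -4.6]
grip_width: 16.6
finger_force: 30.0
```

Run:
```python
from plant import bot
o=bot.get_obs(); print(o["time"],o["tool_pos"],o["tcp_rot"],o["moment"],o["contact_force"],o["joint_positions"])
```

```text
6.65 [602.15453426 275.88610908 154.04437079] [-3.13949529e+00  2.85670472e-03 -8.85089194e-02] [1.22164176 0.07684357 0.21106656] [ 0.35369968  8.6716077  -4.60666673] [0.31266121 0.67488477 1.23759756 0.00323121 1.23092285 1.97088951]
```

>>> play_rows(
  commands=[
    {"x": 0,"y": -0.001,"z": 0,"twist": 1},
    {"x": 0,"y": -0.002,"z": 0,"twist": 2},
    {"x": 0,"y": -0.002,"z": 0,"twist": 3},
    {"x": 0,"y": -0.002,"z": 0,"twist": 4},
    {"x": 0,"y": -0.002,"z": 0,"twist": 5},
    {"x": 0,"y": -0.002,"z": 0,"twist": 5},
    {"x": 0,"y": -0.002,"z": 0,"twist": 5},
    {"x": 0,"y": -0.002,"z": 0,"twist": 5},
  ],
)

```text
time: 7.45
tool_pos: [602.7, 276.0, 154.3]
tcp_rot: [3.141, 0.002, -0.175]
contact_force: [-1.3, 5.0, -14.6]
grip_width: 16.9
finger_force: 30.7
```

Run:
```python
from plant import bot
o=bot.get_obs(); print(o["time"],o["tool_pos"],o["tcp_rot"],o["moment"],o["contact_force"])
```

```text
7.45 [602.7285277  276.02096722 154.3085918 ] [ 3.14120912e+00  2.49578348e-03 -1.74752071e-01] [1.02338188 0.20557387 0.51559148] [ -1.33893073   4.97467769 -14.63753139]
```

The moment has risen to 0.52 N m, well above the handle's own 0.15, so it's against its stop. Release, then retreat.

>>> play_rows(
  commands=[
    {"x": 0,"y": 0,"z": 0,"twist": 0},
    {"x": 0,"y": 0,"z": 0,"twist": 0},
    {"x": 0,"y": 0,"z": 0,"twist": 0},
    {"x": 0,"y": 0,"z": 0,"twist": 0},
    {"x": 0,"y": 0,"z": 0,"twist": 0},
    {"x": 0,"y": 0,"z": 0,"twist": 0},
    {"x": 0,"y": 0,"z": 0,"twist": 0},
    {"x": 0,"y": 0,"z": 0,"twist": 0},
  ],
  jaw=0,
)

```text
time: 8.25
tool_pos: [603.5, 275.8, 155.6]
tcp_rot: [3.141, 0.0, -0.174]
contact_force: [0.2, -0.8, 0.1]
grip_width: 76.4
finger_force: 0.0
```

>>> play_rows(
  commands=[
    {"x": 0,"y": 0,"z": -0.005,"twist": 0},
    {"x": 0,"y": 0,"z": -0.015,"twist": 0},
    {"x": 0,"y": 0,"z": -0.03,"twist": 0},
    {"x": 0,"y": 0,"z": -0.05,"twist": 0},
    {"x": 0,"y": 0,"z": -0.07,"twist": 0},
    {"x": 0,"y": 0,"z": -0.09,"twist": 0},
    {"x": 0,"y": 0,"z": -0.1,"twist": 0},
    {"x": 0,"y": 0,"z": -0.1,"twist": 0},
  ],
)

```text
time: 9.05
tool_pos: [604.1, 276.0, 258.0]
tcp_rot: [-3.14, -0.004, -0.174]
contact_force: [-0.9, -0.3, 0.6]
grip_width: 91.9
finger_force: 0.0
```

>>> play_rows(
  commands=[
    {"x": -0.03,"y": 0,"z": 0,"twist": 0},
    {"x": -0.07,"y": 0,"z": 0,"twist": 0},
    {"x": -0.11,"y": 0,"z": 0,"twist": 0},
    {"x": -0.14,"y": 0,"z": 0,"twist": 0},
    {"x": -0.16,"y": 0,"z": 0,"twist": 0},
    {"x": -0.17,"y": 0,"z": 0,"twist": 0},
    {"x": -0.17,"y": 0,"z": 0,"twist": 0},
    {"x": -0.17,"y": 0,"z": 0,"twist": 0},
  ],
)

```text
time: 9.85
tool_pos: [436.8, 305.2, 255.4]
tcp_rot: [3.141, -0.0, -0.175]
contact_force: [0.3, 0.1, 0.3]
grip_width: 92.0
finger_force: 0.0
```

Run:
```python
from plant import bot
import cv2
import numpy as np
c=bot.capture("top"); s=bot.capture("side")
a=cv2.resize(c["pixels"][140:260,155:275,::-1],(400,400),interpolation=cv2.INTER_CUBIC)
b=cv2.resize(s["pixels"][110:210,270:370,::-1],(400,400),interpolation=cv2.INTER_CUBIC)
cv2.imwrite("pics/end.png",np.hstack([a,b]))
```

```text
(no output)
```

View pics/end.png

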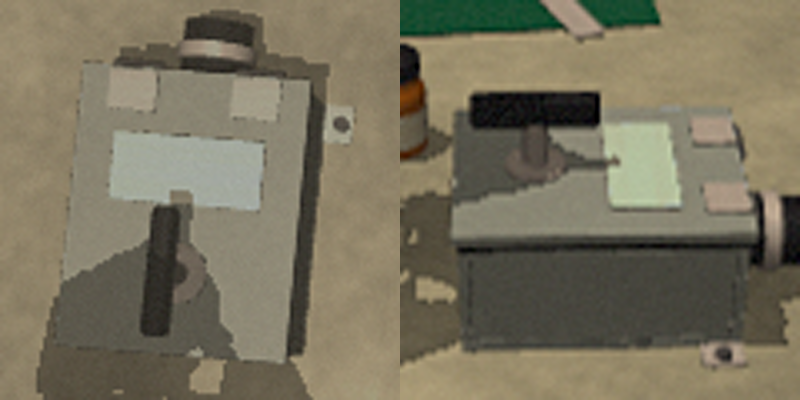

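The bar now runs from (165,205) to (153,335), parallel to the box edges. The side view shows the door flat, with the gap at about (610,245) closed, so I'm handing it in.

```bash
python3 -c "
from plant import bot
print(bot.close_job())"
```

```text
the job is handed in; nothing more can be done
None
```

The slack door's T-handle is turned clockwise to its stop, the door looks flat on its gasket in the last pictures, the gripper is clear of everything, and the other latch was never touched; I handed the job in at about 10 s, and no verdict came back.

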